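Seat the keyed drive disc in the mower wheel

ROBOT

A 6-joint arm with a two-finger parallel gripper is mounted at the origin on the work surface. World frame = base frame: x ahead of the robot, y to its left, z up, the work surface at z = 0. Lengths are in mm, angles in rad, forces in N, time in s.
With the tool pointing down it reaches from about 350 to 975 mm from the base axis. Payload 7.1 kg.
Tool frame: the origin (TCP) lies midway between the tips of the shut fingers; the grasp point (between the pads) lies pinch_z behind it (pinch_z is the distance from the TCP to the grasp point, in mm); z points along the fingers, y is the line along which they close (so a half turn about z gives the same grasp; the last joint's range is limited). The gripper opens to 88 mm and grips with 3 to 60 N. Pads are 20 mm wide; open, the fingers measure 115 mm over their backs; the gripper's body (75 mm by 178 mm) begins 61 mm behind the grasp point.
Start: joints at [-1.257, 0.423, 1.63, -0, 1.089, -0.019], TCP at [204.199, -590.684, 222.675] pointing down, gripper open.
Joint ranges: [-3, 3], [-0.9, 2.11], [0.09, 2.58], [-1.31, 4.45], [0.11, 2.69], [-2.54, 2.54]. Speed limits (rad/s): [2.39, 2.39, 3.01, 3.14, 3.14, 3.14].

INTERFACE

Orientations are given as a rotation vector (axis times angle).
In Python, from workcell import get_obs, get_image, close_job, pinch_z gives the robot as it stands.
- The arm moves only by the tool jog_arm, never from a script. Its argument "commands" is a list of rows, each a list of 3 entries, a list of its own where there are three numbers: the gripper command: -1 is shut, 1 is fully open, values between are in proportion, then the shift along the tool's x, y, z as a fraction of full scale, then the turn, a rotation vector about the tool's x, y, z as a fraction of full scale. In form: [[gripper, [tx, ty, tz], [rx, ry, rz]], ...]. A call has 1 to 10 rows; each row shifts and turns the commanded pose from where the row before left it, along the tool's axes as they then stand; what a row does not reach is not made up. Full scale, the value 1, is 0.1 m for a shift and 45 degrees for a turn. A row lasts 1/10 s, in which the tool goes at most 50 mm and 8.59 degrees, less where a joint would pass 70% of its speed; a pose out of reach is approached as far as the arm can. A call with a number of a shift or a turn outside -1 to 1 is refused whole. A call with a gripper value outside its range is refused whole. The fingers move at their own pace and stop on an object; the grip force is fixed at half the most. Time passes only in rows, so rows that do not move let the fingers close. It gives the time, the measured TCP pose, the force, the opening and the grip force at its end, in the units of the state.
- get_obs(): the state, without advancing time (a new reading comes with each control period).
- get_image(name): name is "scene" or "side" or "wrist"; returns a dict with "image" (480x640x3 uint8, blue, green, red), "z_map" (480x640 float32, mm along the optical axis (not along the pixel's ray), 0 where there is no reading), "intrinsics" (3x3 intrinsics, pixels), "k1" (the pictures are not rectified: a ray, as slopes to the right and down, at radius r is drawn at 1 + k1 r^2 times it, then the intrinsics apply), "eye" and "orientation" of the camera in the world; the wrist camera has in their place "mount" (4x4, takes a point from camera to tool coordinates, whose origin is the TCP and whose axes are the flange's). Camera axes: x right, y down, z forward; pixel columns grow to the right and rows downward; lengths in mm; the calibration is good to about 2 mm. A picture is of the moment at which its call begins: read the wrist's pose just before it.
- close_job(): hands the job in; it is judged then, once.
The state is a dict: "t": time; "qpos": joint angles; "qvel": joint speeds; "joint_torque": joint torques, N m; "ee_pos": TCP position; "orientation": TCP orientation; "ft_force": force on the tool from outside, world axes, zero at the start; "moment": the same for the moment, N m; "width": finger opening in mm; "grasp_force": force on a finger pad.
Only numpy, scipy, OpenCV 4.12 (cv2) and the standard library are available. Lean on these libraries where they do the work, as an engineer would, in place of code of your own. Each camera call takes 0.05 s, during which the arm holds its last target. There are 200 camera calls.

TASK

The notched metal drive disc sits loosely on the mower wheel's spindle, still held up off the hub. Push it round with your fingertips, by its upright lug, until the notch in its rim is right over the key that stands on the hub, then press down on the round boss in its middle until the disc has gone fully home over the key. Touch only: do not grip, lift or force the disc, leave everything else on the bench undisturbed, and take your hand away at the end.

Things in the scene. Friction and masses are not known exactly. Their poses are not given: they have to be found in the camera images.
- wheel: mower wheel fixed flat on the bench: black tyre 240 mm outside, 160 mm inside diameter, top 50 mm above the bench; inside it a flat dark steel hub face at 30 mm and a 20 mm steel spindle (top at 61 mm, hidden in the disc's boss). Origin: wheel centre on the bench; z up along the spindle; the key lies along +x from the spindle.
- key_top (a point): the one steel key on the hub face: a radial bar 10 mm wide with a rounded top, 52 to 77 mm from the spindle axis, so it shows outside the disc's rim. This point is on its top, 58 mm from the axis, 46.5 mm above the bench: 1.5 mm under the disc's underside while the disc is up.
- disc: loose aluminium disc, 0.2 to 0.45 kg, 130 mm diameter, 6 mm thick, with a notch in the rim, a round boss in the middle and a lug opposite the notch. Origin: centre of its underside; z up; +x to the notch, -x to the lug. It starts with the underside 48 mm above the bench, 0.7 rad to half a turn from the key, either way; it turns easily (under 0.1 N m) and stays where it is left.
- notch (a point): centre of the notch at the level of the disc's underside, 58 mm from the disc's axis; the notch is 18 mm wide, from 46 mm radius outwards, open at the rim. It must come straight above key_top (4 mm play on each side of the key).
- lug_top (a point): middle of the top of the disc's upright lug, 26 mm above the disc's underside and 47 mm from its axis; the lug is a block 22 mm long in the radial direction, 10 mm wide and 20 mm tall above the disc's upper face
- boss_top (a point): centre of the flat closed top of the boss (34 mm diameter), 30 mm above the disc's underside: the place to press. The boss turns on the spindle with 1.5 mm play. Fully home it is 66 mm above the bench. With the notch not over the key the disc strikes the key after 1.5 mm and goes no further.
- sleeve (a joint): slide of the 54 mm rubber sleeve on the spindle that carries the disc; m, 0 = up (start), 0.012 = fully down. It bears the disc without sinking; pressed through the boss with about 5 to 8 N it slides down, and stays down.
- gap_gauge: bystander near the wheel: chrome gap wheel gauge lying flat, 56 mm diameter with wire loops to 70 mm, 10 mm high; origin at centre of underside
- fuel_tap: bystander near the wheel: brass fuel tap, 68 mm long, 37 mm high; origin at centre of underside
- plug: bystander near the wheel: spark plug lying down, 62 mm long, 19 mm thick; origin under its middle
- tyre_hub: bystander: small black rubber tyre hub lying flat, 84 mm diameter, 32 mm high; origin at centre of underside
- screwdriver: bystander: screwdriver lying on the right of the bench; origin under its middle
- grease_tin: bystander: upright grey tin, 70 mm diameter, 80 mm high; origin at centre of underside
- bin_tub (a joint): bystander: tilt of the green bin of spent spark plugs on its pivot bracket at the left of the bench (190 mm wide, 100 mm high); rad, 0 = level
Mind the look-alikes: they are no part of the job. Several things have the shape of the wheel; the one meant has the colours described above.

How it is judged:
By the outcome, as a careful person would: the job done as asked, in the order asked, and still so for the second after the job is handed in, with the robot touching nothing.
It also fails if it takes over 48 s, if anything falls off the work surface, if the arm or the gripper's body presses on something with over 40 N, if the wrist force passes 120 N, or if a joint passes its speed limit or range.

## Working session

There is one attempt and no reset: what is moved stays moved. The work goes in short steps, Python scripts to look and compute and a tool call to move; the robot and the scene stay as the last step left them, time stands still between calls to the robot, and variables do not carry over. Pictures are saved under pics/ and viewed, at most 10 in all, crops included, and the job is handed in when it is done.

Besides the shell and the picture viewer there is one more tool, called after "Emit:" as name([rows], argument=value, ...), one row to a line, values as JSON. jog_arm: Moves the arm, as the interface text tells. Its arguments: {"type":"object","properties":{"commands":{"type":"array","items":{"type":"array"}}},"required":["commands"]}

```bash
mkdir -p pics; ls; cat > h.py <<'E'
import numpy as np, cv2
from scipy.spatial.transform import Rotation as R
from workcell import get_obs,get_image,close_job,pinch_z
def cam(name):
    o=get_obs(); d=get_image(name)
    if 'mount' in d:
        T=np.eye(4);T[:3,:3]=R.from_rotvec(o['orientation']).as_matrix();T[:3,3]=o['ee_pos'];T=T@np.array(d['mount'])
    else:
        T=np.eye(4);T[:3,3]=d['eye'];q=np.array(d['orientation'])
        T[:3,:3]=q if q.shape==(3,3) else R.from_rotvec(q).as_matrix()
    d['T']=T; return d
def rays(d,uv):
    K=np.array(d['intrinsics']);uv=np.atleast_2d(uv).astype(float)
    p=np.c_[(uv[:,0]-K[0,2])/K[0,0],(uv[:,1]-K[1,2])/K[1,1]];s=p.copy()
    for _ in range(20): s=p/(1+d['k1']*(s**2).sum(1,keepdims=True))
    return np.c_[s,np.ones(len(s))]
def onplane(d,uv,z):
    r=rays(d,uv)@d['T'][:3,:3].T;e=d['T'][:3,3]
    return e+r*((z-e[2])/r[:,2])[:,None]
def depthpts(d,uv):
    uv=np.atleast_2d(uv).astype(int);z=d['z_map'][uv[:,1],uv[:,0]]
    return (rays(d,uv)*z[:,None])@d['T'][:3,:3].T+d['T'][:3,3]
def proj(d,P):
    c=(np.atleast_2d(P)-d['T'][:3,3])@d['T'][:3,:3];s=c[:,:2]/c[:,2:];s=s*(1+d['k1']*(s**2).sum(1,keepdims=True))
    K=np.array(d['intrinsics']);return np.c_[s[:,0]*K[0,0]+K[0,2],s[:,1]*K[1,1]+K[1,2]]
E
python3 - <<'E'
from h import *
print(get_obs(),pinch_z)
for n in('scene','side'):
    d=cam(n);print(n,d['eye'],d['orientation'],d['k1'],d['intrinsics']);cv2.imwrite(f'pics/{n}.png',d['image'])
E
```

```text
pics
{'t': 0.0, 'qpos': array([-1.25700746e+00,  4.23833363e-01,  1.63069162e+00,  1.98703180e-05,
        1.08862279e+00, -1.89800789e-02]), 'qvel': array([-1.20765526e-03,  1.62382944e-03,  1.56469633e-04, -5.58404453e-05,
        1.75678879e-04,  1.64107397e-03]), 'joint_torque': array([ 5.88735111e-05, -5.44626224e+01, -2.73658812e+01,  6.44768123e-02,
        2.27706676e-02, -1.14117552e-04]), 'ee_pos': array([ 204.02955488, -590.15988512,  221.90574295]), 'orientation': array([-3.09669010e+00, -5.20034317e-01,  3.31269153e-04]), 'ft_force': array([ 0.48380901, -0.64644338,  0.03760172]), 'moment': array([0.02057265, 0.05348146, 0.01252723]), 'grasp_force': 0.0, 'width': 87.96176005599375} 18.700000000000003
scene [1633.08102625 -605.4476235  1092.52631036] [-1.96953775 -1.22232358  0.58259596] -0.07037197524630937 [[580.6998976    0.         320.17552853]
 [  0.         580.6998976  237.19278016]
 [  0.           0.           1.        ]]
side [  349.98778472 -1266.39790822   910.57079285] [-2.15531437  0.13377076 -0.05311712] -0.13863985855288746 [[505.17933974   0.         319.07152785]
 [  0.         505.17933974 226.89205571]
 [  0.           0.           1.        ]]
```

View pics/scene.png

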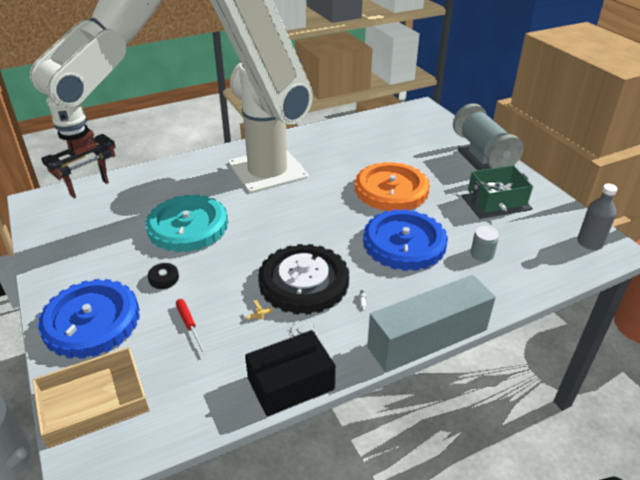

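The black tyre with the pale metal disc at (304,278) fits the description. The blue wheels at (90,318) and (405,240), teal (187,222) and orange (392,187) have the same shape but the wrong colours, and the small black item at (163,275) is tyre_hub. I'll confirm it with a crop and measure it.

```bash
python3 - <<'E'
from h import *
a=cam('scene');b=cam('side')
c=onplane(a,[[304,274]],54);print(c, proj(b,c))
u,v=proj(b,c)[0].astype(int)
A=cv2.resize(a['image'][225:325,244:364],(480,400),interpolation=cv2.INTER_CUBIC)
x0,y0=u-40,v-50
B=cv2.resize(b['image'][v-50:v+50,u-40:u+40],(320,400),interpolation=cv2.INTER_CUBIC)
print(x0,y0)
cv2.imwrite('pics/crop.png',np.hstack([A,B]))
E
```

```text
[[ 600.31468235 -138.86029807   54.        ]] [[364.40969858 252.85991802]]
324 202
```

View pics/crop.png

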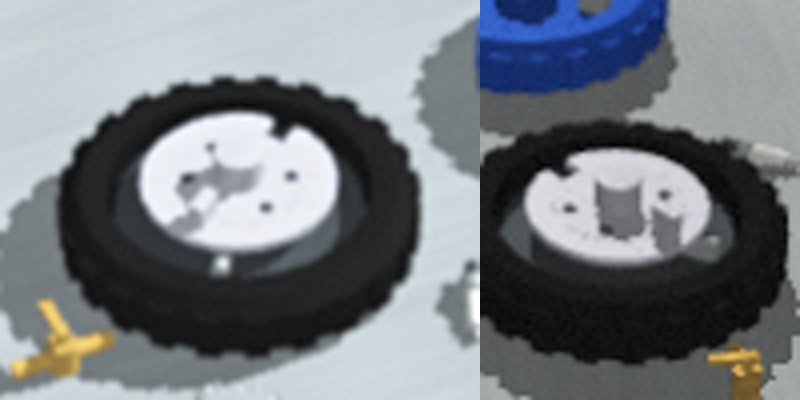

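The crop confirms it: a pale notched disc in a black tyre. The key shows at scene (299,291), the notch at about (315,257), and the lug near (292,277). I'll move above it for a view from the wrist camera.

```bash
python3 - <<'E'
from h import *
o=get_obs();M=R.from_rotvec(o['orientation']).as_matrix()
print(M.round(3)); w=cam('wrist');print(w['mount'],w['k1'],w['intrinsics'])
c=np.array([600,-139,290.]);print(M.T@(c-o['ee_pos']))
a=cam('scene')
for n,uv,z in(('key',[299.5,291],46),('notch',[315,257.5],54),('lug',[292,277],74)):
    p=onplane(a,[uv],z)[0];print(n,p,np.arctan2(*(p-c)[1::-1]))
E
```

```text
[[ 0.945  0.327 -0.   ]
 [ 0.327 -0.945  0.001]
 [ 0.    -0.001 -1.   ]]
[[-7.09251983e-04 -9.61267463e-01 -2.75616331e-01  7.52603380e+01]
 [ 9.99999399e-01 -9.12267557e-04  6.08387622e-04  3.16958726e-01]
 [-8.36259063e-04 -2.75615734e-01  9.61267532e-01 -1.61371408e+02]
 [ 0.00000000e+00  0.00000000e+00  0.00000000e+00  1.00000000e+00]] -0.05832134604178136 [[333.29706374   0.         320.61520988]
 [  0.         333.29706374 237.87597101]
 [  0.           0.           1.        ]]
[ 521.63556558 -297.33395614  -67.4975979 ]
key [ 645.81201419 -173.18274554   46.        ] -0.6410341105348166
notch [553.36145935 -83.63244859  54.        ] 2.27082903068638
lug [ 616.85905009 -180.41995277   74.        ] -1.1842466803489837
```

Emit:
jog_arm([
  [-1, [0.4, -0.23, -0.03], [0, 0, 0]],
  [-1, [0.4, -0.23, -0.03], [0, 0, 0]],
  [-1, [0.4, -0.23, -0.03], [0, 0, 0]],
  [-1, [0.4, -0.23, -0.03], [0, 0, 0]],
  [-1, [0.4, -0.23, -0.03], [0, 0, 0]],
  [-1, [0.4, -0.23, -0.03], [0, 0, 0]],
  [-1, [0.4, -0.23, -0.03], [0, 0, 0]],
  [-1, [0.4, -0.23, -0.03], [0, 0, 0]],
  [-1, [0.4, -0.23, -0.03], [0, 0, 0]],
  [-1, [0.4, -0.23, -0.03], [0, 0, 0]],
])

```text
t: 1.3
ee_pos: [508.1, -241.0, 253.0]
orientation: [3.098, 0.52, 0.0]
ft_force: [-0.1, -1.1, 1.0]
width: 11.7
grasp_force: 0.0
```

Emit:
jog_arm([
  [-1, [0.4, -0.23, -0.03], [0, 0, 0]],
  [-1, [0.3, -0.15, 0], [0, 0, 0]],
  [-1, [0, 0, 0], [0, 0, 0]],
  [-1, [0, 0, 0], [0, 0, 0]],
])

```text
t: 1.7
ee_pos: [560.8, -183.4, 255.4]
orientation: [-3.098, -0.523, 0.001]
ft_force: [0.7, -0.5, -0.3]
width: 0.4
grasp_force: 0.0
```

```bash
python3 - <<'E'
from h import *
o=get_obs();print(o['t'],o['ee_pos'],o['orientation'],o['width'])
w=cam('wrist');cv2.imwrite('pics/w1.png',w['image']);print(proj(w,[600,-139,54]))
E
```

```text
1.7 [ 560.80415784 -183.35082658  255.36816339] [-3.09770148e+00 -5.23152669e-01  1.20713849e-03] 0.3933771475092945
[[292.93106858 165.52802119]]
```

View pics/w1.png

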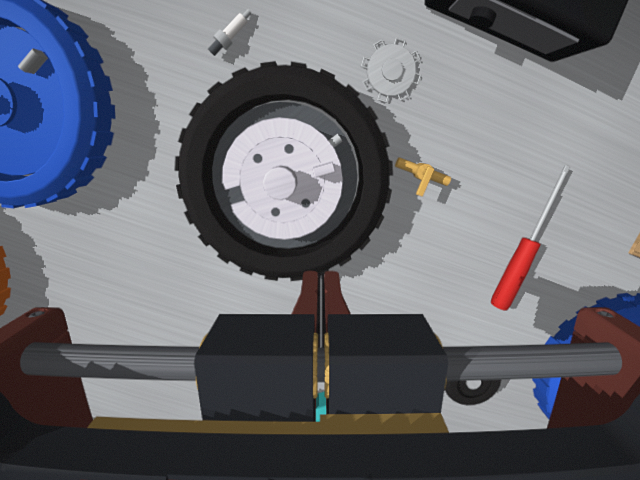

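The wrist view shows the boss top at (280,182), the notch at (234,194), the lug at (324,170) and the key at (336,139). The key's gap from the notch is close to half a turn.

```bash
cat > m.py <<'E'
from h import *
def meas(w,c0,save=None):
    g=w['image'];hs=cv2.cvtColor(g,cv2.COLOR_BGR2HSV)
    m=((hs[...,2]>185)).astype(np.uint8)
    u,v=proj(w,c0)[0]
    yy,xx=np.mgrid[:480,:640]
    P=onplane(w,np.c_[xx.ravel(),yy.ravel()],54).reshape(480,640,3)[...,:2]-np.array(c0[:2])
    r=np.hypot(P[...,0],P[...,1])
    m[r>78]=0
    n,l,s,ce=cv2.connectedComponentsWithStats(m)
    i=1+np.argmax(s[1:,4]);h=cv2.convexHull(np.argwhere(l==i)[:,::-1].astype(np.int32))[:,0]
    hp=onplane(w,h,54)
    (x,y),rad=cv2.minEnclosingCircle(hp[:,:2].astype(np.float32))
    return (x,y,rad),l==i,h
E
python3 - <<'E'
from m import *
w=cam('wrist')
c,m,h=meas(w,[600,-139,54]);print('disc',c)
C=np.array(c[:2])
for n,uv,z in(('boss',[279,181],78),('notch',[234,194],51),('lugtop',[325,170],74),('key',[336,139],45)):
    p=onplane(w,[uv],z)[0];q=p[:2]-C;print(n,p,np.hypot(*q),np.arctan2(q[1],q[0]), 'depth',depthpts(w,[uv])[0])
x0,y0=205,85
I=cv2.resize(w['image'][y0:y0+170,x0:x0+180],None,fx=3.5,fy=3.5,interpolation=cv2.INTER_CUBIC)
cv2.imwrite('pics/w1c.png',I)
E
```

```text
disc (581.017333984375, -132.42462158203125, 65.12588500976562)
boss [ 582.41278072 -132.43904311   78.        ] 1.3955212580759668 -0.010334332123059219 depth [ 582.34076829 -132.3991477    77.50455552]
notch [548.73589193 -87.29562319  51.        ] 55.48619645152007 2.19172692613636 depth [543.70409707 -82.90043955  28.80502715]
lugtop [ 607.6013259  -172.92554705   74.        ] 48.44619272785199 -0.9899492073502781 depth [ 607.62195275 -172.91420942   74.2940378 ]
key [ 640.52831494 -174.36182124   45.        ] 72.80306016142559 -0.6138712489399354 depth [ 640.48482671 -174.29013349   46.81883197]
```

View pics/w1c.png

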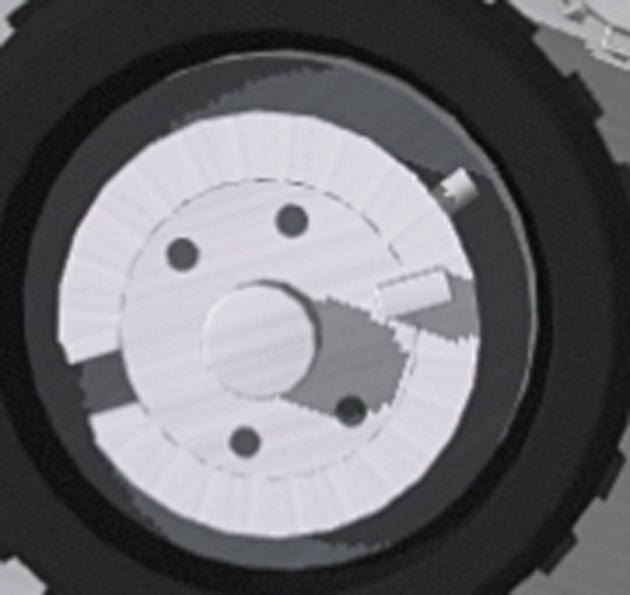

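Pushing direction: the lug is at about -0.97 rad and must reach about 2.53, so it goes clockwise by about 2.78 rad. I'll turn the tool so its x axis points at the spindle, then push with the side of the shut fingers, turning along with the disc.

Emit:
jog_arm([
  [-1, [0.355, -0.045, 0], [0, 0, 0]],
  [-1, [0.355, -0.045, 0], [0, 0, 0]],
  [-1, [0, 0, 0], [0, 0, -0.19]],
  [-1, [0, 0, 0], [0, 0, -0.19]],
  [-1, [0, 0, 0], [0, 0, -0.19]],
  [-1, [0, 0, 0], [0, 0, -0.19]],
  [-1, [0, 0, 0], [0, 0, -0.19]],
  [-1, [0, 0, 0], [0, 0, -0.19]],
  [-1, [0, 0, 0], [0, 0, -0.19]],
  [-1, [0, 0, 0], [0, 0, -0.19]],
])

```text
t: 2.8
ee_pos: [624.0, -153.8, 255.7]
orientation: [-2.266, -2.176, 0.001]
ft_force: [0.4, 0.1, 0.1]
width: 0.7
grasp_force: 0.0
```

Emit:
jog_arm([
  [-1, [0, 0, 0.1], [0, 0, -0.19]],
  [-1, [0, 0, 0.1], [0, 0, -0.19]],
  [-1, [0, 0, 0.1], [0, 0, -0.19]],
  [-1, [0, 0, 0.1], [0, 0, -0.19]],
  [-1, [0, 0, 0.1], [0, 0, -0.19]],
  [-1, [0, 0, 0.1], [0, 0, -0.19]],
  [-1, [0, 0, 0.1], [0, 0, -0.19]],
  [-1, [0, 0, 0.1], [0, 0, -0.19]],
  [-1, [0, 0, 0], [0, 0, 0]],
  [-1, [0, 0, 0], [0, 0, 0]],
])

```text
t: 3.8
ee_pos: [624.5, -153.2, 175.8]
orientation: [-0.665, -3.07, 0.0]
ft_force: [0.5, 0.6, -0.5]
width: 0.4
grasp_force: 0.0
```

```bash
python3 - <<'E'
from m import *
o=get_obs();print(o['t'],o['ee_pos'],o['orientation'],o['qpos'][5],R.from_rotvec(o['orientation']).as_matrix().round(3))
w=cam('wrist');c,m,h=meas(w,[582,-132,54]);print('disc',c)
cv2.imwrite('pics/w2.png',w['image'])
E
```

```text
3.8 [ 624.48268112 -153.21170419  175.82335445] [-6.65232664e-01 -3.07000697e+00  4.90726325e-05] -1.4030653263886936 [[-0.91   0.414 -0.   ]
 [ 0.414  0.91   0.   ]
 [ 0.    -0.    -1.   ]]
disc (580.6840209960938, -132.25035095214844, 65.29254150390625)
```

View pics/w2.png

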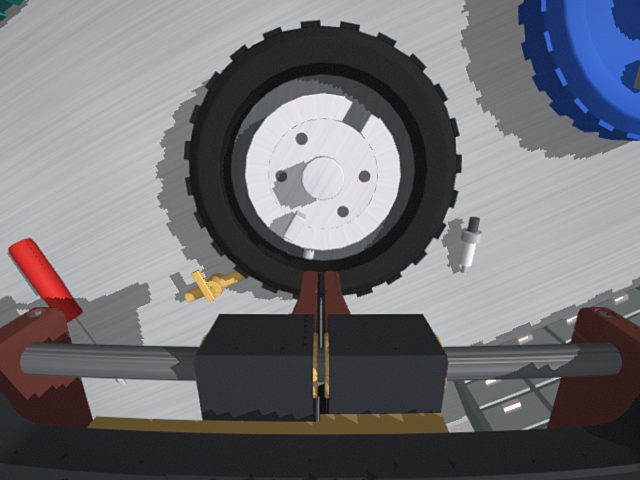

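The view confirms the layout: the lug is at (297,228), just left of the fingertips, with the notch at (356,113) and the key at (308,255). I'll descend beside the lug.

Emit:
jog_arm([
  [-1, [0, 0, 0.25], [0, 0, 0]],
  [-1, [0, 0, 0.25], [0, 0, 0]],
  [-1, [0, 0, 0.25], [0, 0, 0]],
  [-1, [0, 0, 0.2], [0, 0, 0]],
  [-1, [0, 0, 0.1], [0, 0, 0]],
  [-1, [0, 0, 0.1], [0, 0, 0]],
  [-1, [0, 0, 0], [0, 0, 0]],
  [-1, [0, 0, 0], [0, 0, 0]],
])

```text
t: 4.65
ee_pos: [625.5, -152.3, 61.4]
orientation: [0.657, 3.071, -0.0]
ft_force: [0.0, -0.2, -0.5]
width: 0.3
grasp_force: 0.0
```

Emit:
jog_arm([
  [-1, [0.0026, -0.049, 0], [0, 0, 0.1333]],
  [-1, [0.0026, -0.049, 0], [0, 0, 0.1333]],
  [-1, [0.0026, -0.049, 0], [0, 0, 0.1333]],
  [-1, [0.0026, -0.049, 0], [0, 0, 0.1333]],
  [-1, [0.0026, -0.049, 0], [0, 0, 0.1333]],
  [-1, [0, 0, 0], [0, 0, 0]],
])

```text
t: 5.25
ee_pos: [610.2, -171.4, 61.9]
orientation: [1.431, 2.795, 0.0]
ft_force: [0.1, 0.0, 0.4]
width: 0.1
grasp_force: 0.0
```

```bash
python3 - <<'E'
from m import *
o=get_obs();q=o['ee_pos'][:2]-[582,-132.4];M=R.from_rotvec(o['orientation']).as_matrix()
print(o['t'],o['ee_pos'],'r',np.hypot(*q),'phi',np.arctan2(q[1],q[0]),'yaw',np.arctan2(M[1,0],M[0,0]),o['ft_force'])
w=cam('wrist');cv2.imwrite('pics/w3.png',w['image'][100:400,120:520])
E
```

```text
5.25 [ 610.16205991 -171.44327672   61.88048242] r 48.1402022790583 phi -0.9459152040939054 yaw 2.19534472662533 [0.12659475 0.02706208 0.42773097]
```

View pics/w3.png

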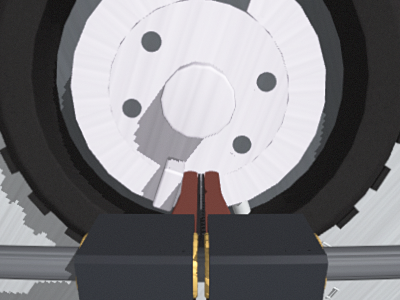

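The fingertips at crop (200,175) are up against the lug at (170,180). I'll keep pushing round.

Emit:
jog_arm([
  [-1, [0.0026, -0.049, 0], [0, 0, 0.1333]],
  [-1, [0.0026, -0.049, 0], [0, 0, 0.1333]],
  [-1, [0.0026, -0.049, 0], [0, 0, 0.1333]],
  [-1, [0.0026, -0.049, 0], [0, 0, 0.1333]],
  [-1, [0.0026, -0.049, 0], [0, 0, 0.1333]],
  [-1, [0.0026, -0.049, 0], [0, 0, 0.1333]],
  [-1, [0.0026, -0.049, 0], [0, 0, 0.1333]],
  [-1, [0.0026, -0.049, 0], [0, 0, 0.1333]],
  [-1, [0.0026, -0.049, 0], [0, 0, 0.1333]],
  [-1, [0, 0, 0], [0, 0, 0]],
])

```text
t: 6.3
ee_pos: [568.0, -177.6, 61.4]
orientation: [2.541, 1.845, 0.001]
ft_force: [0.4, 0.3, 0.7]
width: 0.3
grasp_force: 0.1
```

```bash
cat > l.py <<'E'
from m import *
def lug():
    o=get_obs();C=np.array([581.5,-132.3]);q=o['ee_pos'][:2]-C
    print('t',o['t'],o['ee_pos'].round(1),'r',np.hypot(*q).round(1),'phi',np.arctan2(q[1],q[0]).round(3),o['ft_force'].round(1),o['qpos'][5])
    w=cam('wrist');yy,xx=np.mgrid[:480,:640];uv=np.c_[xx.ravel(),yy.ravel()]
    P=depthpts(w,uv);d=np.hypot(*(P[:,:2]-C).T);img=w['image'].reshape(-1,3).astype(int)
    s=(d>30)&(d<62)&(abs(P[:,2]-74)<2.5)&(img.max(1)-img.min(1)<35)
    p=P[s].mean(0);v=p[:2]-C;print('lug n',s.sum(),p,np.hypot(*v),'ang',np.arctan2(v[1],v[0]))
    s=(d>48)&(d<63)&(P[:,2]<45);a=P[s][:,:2]-C;b=a.mean(0);print('notch n',s.sum(),np.hypot(*b),'ang',np.arctan2(b[1],b[0]))
    s=(d>67)&(d<77)&(P[:,2]>38)&(P[:,2]<49);a=P[s][:,:2]-C;
    if s.sum():b=a.mean(0);print('key n',s.sum(),b+C,np.hypot(*b),'ang',np.arctan2(b[1],b[0]))
    s=(d<22)&(abs(P[:,2]-78)<2);print('boss',s.sum(),P[s].mean(0))
    return w
E
python3 -c "from l import *;lug()"
```

```text
t 6.3 [ 568.  -177.6   61.4] r 47.2 phi -1.861 [0.4 0.3 0.7] -0.0082493886219445
lug n 853 [ 554.02763986 -168.26829841   73.21872206] 45.25979521135481 ang -2.2230671207180315
notch n 1010 55.70497746080439 ang 0.943562110633804
key n 285 [ 641.0467795  -172.92250198] 72.08333105423313 ang -0.598675931971945
boss 4114 [ 580.93907744 -130.69482449   77.28874021]
```

Emit:
jog_arm([
  [-1, [0.0026, -0.049, 0], [0, 0, 0.1333]],
  [-1, [0.0026, -0.049, 0], [0, 0, 0.1333]],
  [-1, [0.0026, -0.049, 0], [0, 0, 0.1333]],
  [-1, [0.0026, -0.049, 0], [0, 0, 0.1333]],
  [-1, [0.0026, -0.049, 0], [0, 0, 0.1333]],
  [-1, [0.0026, -0.049, 0], [0, 0, 0.1333]],
  [-1, [0.0026, -0.049, 0], [0, 0, 0.1333]],
  [-1, [0.0026, -0.049, 0], [0, 0, 0.1333]],
  [-1, [0.0026, -0.049, 0], [0, 0, 0.1333]],
  [-1, [0, 0, 0], [0, 0, 0]],
])

```text
t: 7.35
ee_pos: [537.8, -146.9, 60.9]
orientation: [-3.102, -0.494, -0.0]
ft_force: [0.3, 0.1, 0.4]
width: 0.6
grasp_force: 0.0
```

Emit:
jog_arm([
  [-1, [0.0026, -0.049, 0], [0, 0, 0.1333]],
  [-1, [0.0026, -0.049, 0], [0, 0, 0.1333]],
  [-1, [0.0026, -0.049, 0], [0, 0, 0.1333]],
  [-1, [0.0026, -0.049, 0], [0, 0, 0.1333]],
  [-1, [0, 0, 0], [0, 0, 0]],
  [-1, [0, 0, 0], [0, 0, 0]],
])

```text
t: 7.95
ee_pos: [536.0, -128.0, 60.8]
orientation: [3.138, -0.158, 0.001]
ft_force: [-0.5, -0.6, 0.4]
width: 0.5
grasp_force: 0.0
```

```bash
python3 -c "
from l import *
w=lug();cv2.imwrite('pics/w4.png',w['image'])"
```

```text
t 7.95 [ 536.  -128.    60.8] r 45.7 phi 3.048 [-0.5 -0.6  0.4] 1.4150028804226293
lug n 862 [ 541.76182042 -113.12491979   73.18592331] 44.122631575423306 ang 2.692014049504398
notch n 924 55.046556151176894 ang -0.4629351391064816
key n 427 [ 640.53642711 -173.24940182] 71.84812618252029 ang -0.6064375889250524
boss 4082 [ 582.08832082 -131.90868631   77.25101686]
```

View pics/w4.png

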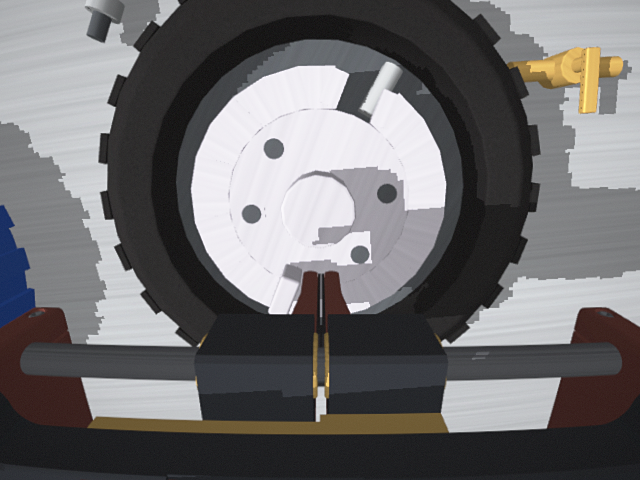

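The notch at (358,95) is now over the key at (378,92), but it needs to go a little further clockwise. I'll measure the notch walls against the key exactly.

```bash
cat > e.py <<'E'
from l import *
def edges(w):
    yy,xx=np.mgrid[:480,:640];P=depthpts(w,np.c_[xx.ravel(),yy.ravel()])
    C=P[(np.hypot(P[:,0]-581.5,P[:,1]+132.3)<24)&(abs(P[:,2]-77.4)<1.5)][:,:2].mean(0);print('C',C)
    for C in (C,np.array([581.5,-132.3])):
        d=P[:,:2]-C;r=np.hypot(*d.T);a=np.arctan2(d[:,1],d[:,0])
        k=(r>67)&(r<76.5)&(P[:,2]>43)&(P[:,2]<49)&(abs(a+.6)<.3)
        t=-0.606;u=np.array([np.cos(t),np.sin(t)]);n=np.array([-u[1],u[0]]);s=d@n;f=d@u
        print('key tang',np.percentile(s[k],[2,50,98]),'ang',np.median(a[k]))
        for r0 in(50,54,58,62):
            b=(abs(f-r0)<1.5)&(abs(s)<25)&(abs(P[:,2]-53.5)<2);h=np.sort(s[b]);g=np.diff(h);i=g.argmax()
            kk=(abs(f-r0)<1.5)&(abs(s)<12)&(abs(P[:,2]-46)<2)
            print(r0,'walls',h[i],h[i+1],'mid',(h[i]+h[i+1])/2,'keyhere',kk.sum(),np.percentile(s[kk],[5,95]) if kk.sum() else '')
E
python3 -c "
from e import *
edges(cam('wrist'))"
```

```text
C [ 582.10120943 -131.95556516]
key tang [-5.34004332 -0.7836292   3.47957873] ang -0.6166144023020071
50 walls -2.6374372591780864 15.490362935349983 mid 6.426462838085948 keyhere 22 [-2.6351087   2.23733644]
54 walls -1.8506448373463236 15.99473317658758 mid 7.072044169620629 keyhere 60 [-2.26767654  2.34951976]
58 walls -1.2454108939594455 16.329515303499846 mid 7.542052204770201 keyhere 60 [-1.38850163  2.92887708]
62 walls -22.281542179152872 -21.49149048467358 mid -21.886516331913228 keyhere 51 [-0.78527015  3.03358984]
key tang [-4.71437583 -0.21012528  4.10448864] ang -0.6090452833518678
50 walls -2.1199376411725646 16.115904718196816 mid 6.997983538512126 keyhere 11 [-2.04874677  2.52533145]
54 walls -1.225103054499491 16.62027495943441 mid 7.69758595246746 keyhere 62 [-1.63867997  2.96390259]
58 walls -0.619869111112613 16.955057086346677 mid 8.167593987617032 keyhere 59 [-0.80514336  3.44619979]
62 walls -24.49743562759941 -22.96547471105787 mid -23.73145516932864 keyhere 51 [-0.15972837  3.65913163]
```

Emit:
jog_arm([
  [-1, [0.001, -0.017, 0], [0, 0, 0.046]],
  [-1, [0.001, -0.017, 0], [0, 0, 0.046]],
  [-1, [0.001, -0.017, 0], [0, 0, 0.046]],
  [-1, [0.001, -0.017, 0], [0, 0, 0.046]],
  [-1, [0, 0, 0], [0, 0, 0]],
  [-1, [0, 0, 0], [0, 0, 0]],
])

```text
t: 8.65
ee_pos: [537.0, -121.5, 60.6]
orientation: [-3.117, 0.39, 0.0]
ft_force: [-0.8, -0.2, -0.4]
width: 0.2
grasp_force: 0.3
```

```bash
python3 -c "
from e import *
edges(lug())"
```

```text
t 8.65 [ 537.  -121.5   60.6] r 45.7 phi 2.903 [-0.8 -0.2 -0.4] 1.575391833066789
lug n 830 [ 544.59797028 -108.04887963   73.13258636] 44.1574074902987 ang 2.560189472832666
notch n 917 54.62497806294003 ang -0.5982364993827208
key n 434 [ 640.60018744 -173.30527553] 71.93236250949559 ang -0.6065706403407789
boss 4105 [ 582.10835796 -131.95171998   77.22957626]
C [ 582.10828595 -131.95539041]
key tang [-5.27434533 -0.68034775  3.66738152] ang -0.6155284810232489
50 walls -8.989279563632113 9.127814591700679 mid 0.06926751403428266 keyhere 31 [-4.96864468  2.32564715]
54 walls -8.666573810134418 9.208120788462331 mid 0.2707734891639566 keyhere 93 [-4.83287024  2.20339859]
58 walls -8.484672412956673 9.208898254801486 mid 0.36211292092240654 keyhere 101 [-4.56161277  2.52356984]
62 walls -8.459860312957462 9.1310466663099 mid 0.3355931766762188 keyhere 90 [-4.41014863  1.86865147]
key tang [-4.64513203 -0.05260864  4.24123126] ang -0.6067650392365029
50 walls -8.359563476021169 9.757530679311623 mid 0.6989836016452271 keyhere 19 [-4.63410638  2.42164891]
54 walls -8.036857722523477 9.797875608618066 mid 0.8805089430472943 keyhere 93 [-4.21046026  2.83311468]
58 walls -7.854956325345729 9.83861434241243 mid 0.991829008533351 keyhere 101 [-4.08207445  3.15328593]
62 walls -7.830144225346516 9.760762753920844 mid 0.9653092642871637 keyhere 91 [-3.77334023  2.46936114]
```

Emit:
jog_arm([
  [-1, [0, -0.009, 0], [0, 0, 0]],
  [-1, [0, 0, 0], [0, 0, 0]],
  [-1, [0, 0.06, 0], [0, 0, 0]],
  [-1, [0, 0.06, 0], [0, 0, 0]],
  [-1, [0, 0, -0.2], [0, 0, 0]],
  [-1, [0, 0, -0.2], [0, 0, 0]],
  [-1, [0, 0, -0.1], [0, 0, 0]],
  [-1, [0, 0, 0], [0, 0, 0]],
  [-1, [0, 0, 0], [0, 0, 0]],
])

```text
t: 9.6
ee_pos: [534.1, -132.2, 110.4]
orientation: [-3.117, 0.393, 0.0]
ft_force: [-0.8, 0.5, -0.4]
width: 0.3
grasp_force: 0.0
```

```bash
python3 -c "
from e import *
edges(lug());M=R.from_rotvec(get_obs()['orientation']).as_matrix();print(M.T@(np.array([582,-132,90])-get_obs()['ee_pos']))"
```

```text
t 9.6 [ 534.1 -132.2  110.4] r 47.4 phi 3.139 [-0.8  0.5 -0.4] 1.5575415103935455
lug n 500 [ 543.95272358 -104.65526544   73.04618907] 46.62648727588063 ang 2.50694024027955
notch n 558 54.609326049487684 ang -0.6115066917017304
key n 260 [ 640.26637197 -173.66322362] 71.86377907086815 ang -0.6133110203686786
boss 2325 [ 581.91347128 -131.87150287   77.24789181]
C [ 581.90652585 -131.8639064 ]
key tang [-5.40636277 -1.09455657  3.22192592] ang -0.6210701055209455
50 walls -9.910294750691413 8.037440691191863 mid -0.9364270297497752 keyhere 5 [-3.4885183   6.85507911]
54 walls -10.058246935158552 7.948224506728351 mid -1.0550112142151007 keyhere 54 [-4.38315055  2.43823492]
58 walls -10.311011293443888 7.946721142310729 mid -1.1821450755665799 keyhere 57 [-4.67893432  2.56021312]
62 walls -10.28223546707721 7.979373224379751 mid -1.1514311213487298 keyhere 61 [-4.93294612  2.53262336]
key tang [-4.81535297 -0.49694834  3.81053316] ang -0.612744157671186
50 walls -9.320304323152975 8.627431118730302 mid -0.34643660221133654 keyhere 2 [-2.58068139  8.27859245]
54 walls -9.46825650762011 8.538214934266792 mid -0.4650207866766589 keyhere 54 [-3.79316012  3.02822535]
58 walls -9.747036011619194 8.536711569849167 mid -0.6051622208850134 keyhere 59 [-4.04511217  3.11026941]
62 walls -9.692245039538772 8.569363651918193 mid -0.5614406938102894 keyhere 61 [-4.34295569  3.12261379]
[ 46.65559236 -11.97611697  20.00062787]
```

Aligned: the notch's middle is within about 0.1 mm of the key's. Next I'll go over the boss and press.

Emit:
jog_arm([
  [-1, [0.23, -0.06, 0], [0, 0, 0]],
  [-1, [0.24, -0.06, 0], [0, 0, 0]],
  [-1, [0, 0, 0.1], [0, 0, 0]],
  [-1, [0, 0, 0.1], [0, 0, 0]],
  [-1, [0, 0, 0.08], [0, 0, 0]],
  [-1, [0, 0, 0], [0, 0, 0]],
  [-1, [0, 0, 0], [0, 0, 0]],
])

```text
t: 10.35
ee_pos: [581.9, -132.0, 82.1]
orientation: [-3.117, 0.393, 0.002]
ft_force: [0.0, -0.3, 0.1]
width: 0.4
grasp_force: 0.0
```

Emit:
jog_arm([
  [-1, [0, 0, 0.02], [0, 0, 0]],
  [-1, [0, 0, 0.02], [0, 0, 0]],
  [-1, [0, 0, 0.02], [0, 0, 0]],
  [-1, [0, 0, 0], [0, 0, 0]],
])

```text
t: 10.75
ee_pos: [583.1, -132.2, 77.0]
orientation: [3.117, -0.393, 0.001]
ft_force: [0.6, -0.0, 2.5]
width: 0.2
grasp_force: 1.2
```

Emit:
jog_arm([
  [-1, [0, 0, 0.02], [0, 0, 0]],
  [-1, [0, 0, 0.02], [0, 0, 0]],
  [-1, [0, 0, 0], [0, 0, 0]],
  [-1, [0, 0, 0], [0, 0, 0]],
])

```text
t: 11.15
ee_pos: [583.1, -132.2, 72.9]
orientation: [3.117, -0.393, 0.001]
ft_force: [-0.6, 0.0, 4.4]
width: 0.4
grasp_force: 1.9
```

Emit:
jog_arm([
  [-1, [0, 0, 0.02], [0, 0, 0]],
  [-1, [0, 0, 0.02], [0, 0, 0]],
  [-1, [0, 0, 0.02], [0, 0, 0]],
  [-1, [0, 0, 0], [0, 0, 0]],
])

```text
t: 11.55
ee_pos: [583.1, -132.2, 66.8]
orientation: [3.117, -0.393, 0.001]
ft_force: [0.6, -0.8, 2.4]
width: 0.6
grasp_force: 1.5
```

Emit:
jog_arm([
  [-1, [0, 0, 0.01], [0, 0, 0]],
  [-1, [0, 0, 0.01], [0, 0, 0]],
  [-1, [0, 0, 0], [0, 0, 0]],
])

```text
t: 11.85
ee_pos: [583.2, -132.2, 66.2]
orientation: [3.117, -0.393, 0.001]
ft_force: [-5.1, 1.6, 17.2]
width: 0.5
grasp_force: 8.5
```

The disc has bottomed out at about 66 mm with 17 N. I'll retreat and check.

Emit:
jog_arm([
  [-1, [0, 0, -0.03], [0, 0, 0]],
  [-1, [0, 0, -0.2], [0, 0, 0]],
  [-1, [0, 0, -0.3], [0, 0, 0]],
  [-1, [0, 0, -0.3], [0, 0, 0]],
  [-1, [0, 0, -0.3], [0, 0, 0]],
  [-1, [0, 0, -0.3], [0, 0, 0]],
  [-1, [-0.3, 0, -0.1], [0, 0, 0]],
  [-1, [0, 0, 0], [0, 0, 0]],
  [-1, [0, 0, 0], [0, 0, 0]],
])

```text
t: 12.75
ee_pos: [553.6, -124.5, 217.7]
orientation: [-3.117, 0.393, -0.0]
ft_force: [0.2, -0.7, -0.4]
width: 0.8
grasp_force: 0.0
```

```bash
python3 - <<'E'
from h import *
o=get_obs();print(o['t'],o['ee_pos'],o['ft_force'])
w=cam('wrist');yy,xx=np.mgrid[:480,:640];P=depthpts(w,np.c_[xx.ravel(),yy.ravel()])
r=np.hypot(P[:,0]-582,P[:,1]+132)
for n,s in(('boss',r<12),('disc',(r>25)&(r<33)),('tyre',(r>92)&(r<108))):
    z=P[s,2];print(n,np.percentile(z,[10,50,90]))
cv2.imwrite('pics/w5.png',w['image'])
E
```

```text
12.75 [ 553.58002496 -124.53529893  217.67408676] [ 0.23655487 -0.69334128 -0.43089109]
boss [308.96249377 321.14784962 336.8420402 ]
disc [ 42.0325758  324.99533772 338.19893606]
tyre [48.1831595  49.21617602 50.19915276]
```

View pics/w5.png

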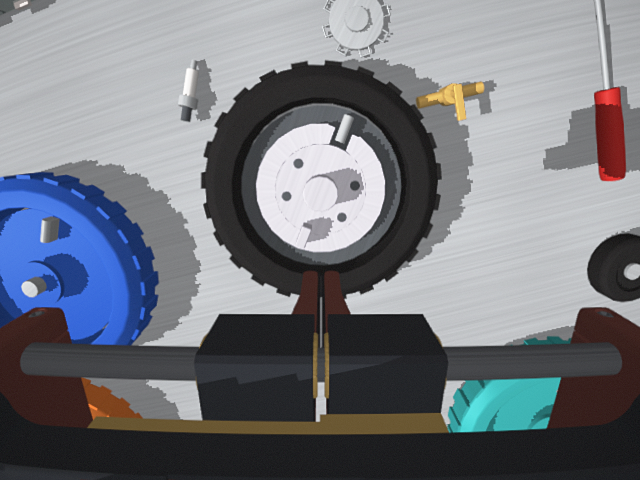

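The key at (343,130) stands up through the notch, and the disc's upper face reads 42 mm, which is fully home. The bystanders in view look undisturbed, and the hand is clear.

```bash
python3 -c "
from workcell import *
print(close_job())"
```

```text
the job is handed in; nothing more can be done
None
```

The disc is turned onto the key and pressed fully home (upper face measured at 42 mm), the hand is clear above the wheel, and the job was handed in about 13 s into the 48 s allowed.

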